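# Load the bearing test fixture and set its thumbscrew

## Robot

A 7-joint arm with a two-finger parallel gripper is mounted at the origin on a cart in front of the work surface, level with it; the furniture and walls round the work are solid. World frame = base frame: x ahead of the robot, y to its left, z up, the work surface at z = 0. Lengths are in m, angles in rad, forces in N, time in s.
With the tool pointing down it reaches from about 0.35 to 0.9 m from the base axis. Payload 19.9 kg.
Tool frame: the origin (TCP) lies midway between the tips of the shut fingers; the grasp point (between the pads) lies 19 mm behind it; z points along the fingers, y is the line along which they close (so a half turn about z gives the same grasp; the last joint's range is limited). The gripper opens to 94 mm and grips with 3 to 60 N. Pads are 16 mm wide; open, the fingers measure 119 mm over their backs; the gripper's body (75 mm by 177 mm) begins 78 mm behind the grasp point.
Start: joints at [1.109, 0.417, -0.01, 1.614, 0.005, 1.111, -0.053], TCP at [0.255, -0.571, 0.205] pointing down, gripper open.
Joint ranges: [-2.81, 2.81], [-0.39, 2.02], [-1.27, 1.25], [0.06, 2.57], [-1.19, 4.33], [0.19, 2], [-2.82, 2.82]. Speed limits (rad/s): [1.89, 1.89, 2.39, 2.39, 3.01, 3.01, 3.01].

## Interface

Orientations are given as a unit quaternion [x, y, z, w].
In Python, from station import r, read_camera, workorder gives the robot as it stands. The module is installed in compiled form; this text tells all that it offers.
- The arm moves only by the tool drive_tool, never from a script. Its argument "plan" is a list of rows, each a list of 5 numbers: the finger opening in cm, from 0 to 9.4, then the shift along the tool's x, y, z in cm, then the turn about the tool's z in rad. A call has 1 to 8 rows; each row is the pose to reach, as a shift and turn from the pose commanded when the call began, along the tool's axes at that moment; what a row does not reach only later rows make up. A row lasts 1/12 s, in which the tool goes at most 41.7 mm and 7.16 degrees, less where a joint would pass 70% of its speed; a pose out of reach is approached as far as the arm can. A call with a gripper value outside its range is refused whole. The fingers move at their own pace and stop on an object; "grip_force" is the grip in N (left out, the last holds). Time passes only in rows, so rows that repeat a pose let the fingers close. It gives the time, the measured TCP pose, the force, the opening and the grip force at its end, in the units of the state.
- r.observe(): the state, without advancing time (a new reading comes with each control period).
- read_camera(name): name is "scene" or "top"; returns a dict with "image" (480x640x3 uint8, red, green, blue), "range_z" (480x640 float32, m along the optical axis (not along the pixel's ray), 0 where there is no reading), "fx", "fy", "cx", "cy" (pixels), "k1" (the pictures are not rectified: a ray, as slopes to the right and down, at radius r is drawn at 1 + k1 r^2 times it, then the intrinsics apply), "rvec" (rotation vector, rad) and "tvec" (3), from world to camera coordinates, as OpenCV has them. Camera axes: x right, y down, z forward; pixel columns grow to the right and rows downward; lengths in m; the calibration is good to about 2 mm. A picture is of the moment at which its call begins.
- workorder.close_job(): hands the job in; it is judged then, once.
The state is a dict: "t": time; "q": joint angles; "dq": joint speeds; "tau": joint torques, N m; "tcp_pos": TCP position; "ee_rot": TCP orientation; "contact_force": force on the tool from outside, world axes, zero at the start; "wrist_torque": the same for the moment, N m; "grip_width": finger opening in m; "gripper_force": force on a finger pad.
Only numpy, scipy, OpenCV 4.12 (cv2) and the standard library are available. Lean on these libraries where they do the work, as an engineer would, in place of code of your own. Each camera call takes 0.05 s, during which the arm holds its last target. There are 200 camera calls.

## Task

Lower the larger ball bearing flat into the round nest of the grey test fixture without dropping it, let go, and swing the fixture's arm across until it rests on its stop pin with the thumbscrew over the bearing. Turn the thumbscrew clockwise until it seats, so that the sprung pad presses the bearing home, then back it off a quarter turn so that the pad clears the bearing and it can spin. Finish while still holding the knurled head at that setting, ready for the lock nut to be tightened; leave the small bearing, the dropper bottle beside it and the spanner alone.

Things in the scene. Friction and masses are not known exactly. Their poses are not given: they have to be found in the camera images.
- bearing: the larger of the two steel ball bearings, with a black seal: 47 mm diameter, 14 mm high, lying flat on the bench; origin at the centre of its underside, z up. 0.08 kg. Solid to the fingers: grip it across its outside
- fixture: the grey bearing test fixture, screwed down; origin on the nest axis at bench level, z up, x towards its pillar (30 mm diameter, 80 mm away), round which the arm swings. Base plate x -42 to 104, y -45 to 45 mm, 12 mm high. A stop pin (10 mm diameter, top 59 mm above the bench) stands at x 50, y 15 mm, so beside the nest fingers fit best along y
- nest (a point): centre of the nest floor, 12 mm above the bench; axes as the fixture's. The nest is a steel ring, 66 mm outside diameter, its rim 6 mm above the nest floor, bore 50 mm, opening in a cone to about 56 mm at the rim. A bearing that is home lies on the nest floor and stands 8 mm above the rim
- swing_arm (a joint): angle of the swing arm (rad) about its upright pivot: 0 = on the stop pin, thumbscrew exactly over the nest; grows as the arm opens anticlockwise seen from above, at most 1.45. Starts open. Stiff enough to stay where left (about 2 N at the thumbscrew moves it)
- pivot (a point): on the arm's pivot axis at the arm's top face, 64 mm above the bench; the arm is 20 mm thick with its bosses (underside 44 mm above the bench) and 32 mm wide at the screw boss, the bar between 20 mm wide. The thumbscrew's axis is 80 mm from the pivot axis, on the -x side of this point, whose axes turn with the arm
- thumbscrew: upright thumbscrew in the free end of the arm (spindle, knurled head, 17 mm lock nut under the head, sprung pad below); moves down 8 mm a turn (quick thread). z up; origin on its axis, near bench level. The head is a round steel knob, 35 mm diameter, 26 mm tall, to be gripped at any yaw, with a screwdriver slot on top
- screw_head (a point): on the thumbscrew's axis at mid height of the knurled head; the gripping surface runs 11 mm up and 11 mm down from here, the lock nut (20 mm across) below that for 12 mm more, then the arm. It is about 91 mm above the bench at the start, 87 mm when seated, and moves with the arm and the screw
- screw_turn (a joint): turn of the thumbscrew head relative to the arm (rad): grows clockwise seen from above (screwing down). It seats hard at 3.2, lock nut on the arm's boss, and starts 2.3 to 3.0 before that. Friction 0.06 N m: it stays where left. If the head is held without turning while the arm swings, it turns relative to the arm by the arm's angle
- pad: brass pressure pad under the thumbscrew, 26 mm diameter, sprung (8 N/mm, 4 mm stroke), not turning; its underside is 25 mm above this origin along z. At the start it passes about 2 mm over a bearing lying home in the nest; screwing down, it touches about 0.8 rad before the seat and presses with about 8 N at the seat; a quarter turn back it clears by 1 mm
- small_bearing: small ball bearing, 35 mm diameter, 11 mm high, origin at the centre of its underside; not used
- oil_bottle: small brown dropper bottle with oil standing between the fixture and the orange meter, 33 mm wide, 102 mm tall (another like it stands far off by the mallet); origin at the centre of its underside; not used
- spanner: combination spanner for the lock nut, 230 mm long, lying on the round turntable plate (13 mm high) beside the fixture; origin at its middle on the underside, length along y; not used
Mind the look-alikes: they are no part of the job. Leave any blue look-alike of the bearing alone.

How it is judged:
By the outcome, as a careful person would: the job done as asked, in the order asked, and still so for the second after the job is handed in, while the arm keeps its last pose, push and grip.
It also fails if it takes over 61 s, if anything falls off the work surface, if the arm or the gripper's body presses on something with over 40 N, if the wrist force passes 120 N, or if a joint passes its speed limit or range.

## Working session

There is one attempt and no reset: what is moved stays moved. The work goes in short steps, Python scripts to look and compute and a tool call to move; the robot and the scene stay as the last step left them, time stands still between calls to the robot, and variables do not carry over. Pictures are saved under pics/ and viewed, at most 10 in all, crops included, and the job is handed in when it is done.

Besides the shell and the picture viewer there is one more tool, called after ">>>" as name(argument=value, ...), one argument or row to a line, values as JSON. drive_tool: Moves the arm, as the interface text tells. Its arguments: {"type":"object","properties":{"plan":{"type":"array"},"grip_force":{"type":"number"}},"required":["plan"]}

```bash
mkdir -p pics; cat > h.py <<'E'
import numpy as np, cv2
from station import r, read_camera, workorder
def cam(n):
    c=read_camera(n); c['R']=cv2.Rodrigues(np.array(c['rvec'],float))[0]; c['t']=np.array(c['tvec'],float).ravel(); return c
def dist(c): return np.array([[c['fx'],0,c['cx']],[0,c['fy'],c['cy']],[0,0,1.]]),np.array([c['k1'],0,0,0.])
def rays(c,uv):
    K,D=dist(c); return cv2.undistortPoints(np.array(uv,float).reshape(-1,1,2),K,D).reshape(-1,2)
def atz(c,uv,z):
    s=rays(c,uv); d=np.c_[s,np.ones(len(s))]@c['R']; o=-c['R'].T@c['t']; return o+d*((z-o[2])/d[:,2])[:,None]
def proj(c,P):
    K,D=dist(c); return cv2.projectPoints(np.array(P,float).reshape(-1,1,3),np.array(c['rvec'],float),c['t'],K,D)[0].reshape(-1,2)
def cloud(c):
    v,u=np.mgrid[:480,:640]; s=rays(c,np.c_[u.ravel(),v.ravel()]); z=c['range_z'].ravel()[:,None]
    P=(np.c_[s,np.ones(len(s))]*z-c['t'])@c['R']; P[z[:,0]==0]=np.nan; return P.reshape(480,640,3)
def save(c,n): cv2.imwrite('pics/'+n,c['image'][:,:,::-1])
E
python3 - <<'E'
from h import *
for n in('scene','top'):
    c=cam(n); save(c,n+'0.png'); np.savez(n+'0.npz',**c); print(n,-c['R'].T@c['t'],c['fx'])
o=r.observe(); print(o)
E
```

```text
scene [0.13777168 0.17117068 0.74448423] 524.2892696727426
top [ 0.2912771  -0.25900464  0.92274209] 581.1723042004832
{'t': 0.1, 'q': array([ 1.10949202,  0.41790007, -0.01030698,  1.61407922,  0.00468441,
        1.11071806, -0.05302329]), 'dq': array([ 0.00117894, -0.0016086 , -0.00050053, -0.00075638, -0.00028135,
        0.00074811, -0.00034792]), 'tau': array([ 2.16719607e-03, -8.52569461e+01,  6.39853366e-01, -4.26688600e+01,
       -4.88806225e-02,  1.64200872e-02, -2.71181460e-05]), 'tcp_pos': array([ 0.25460113, -0.57043146,  0.2049113 ]), 'ee_rot': array([ 9.78053116e-01,  2.08355011e-01, -1.46279435e-04, -5.20184171e-04]), 'contact_force': array([ 0.34165983,  0.36815335, -0.15346349]), 'wrist_torque': array([ 0.02174184, -0.04616087, -0.01630726]), 'gripper_force': 0.0, 'grip_width': 0.09389394431691804}
```

View pics/top0.png

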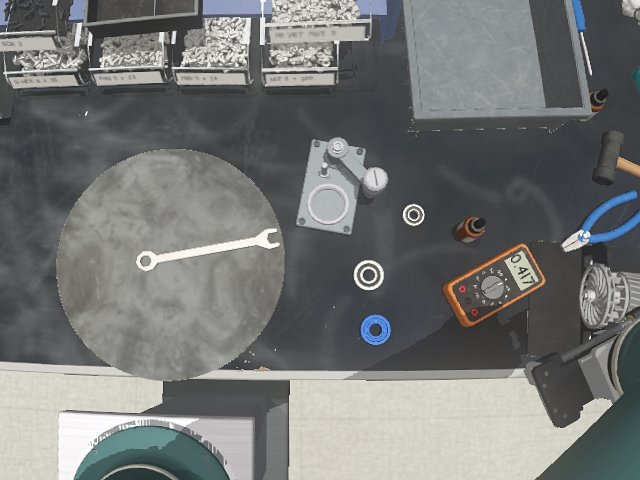

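View pics/scene0.png

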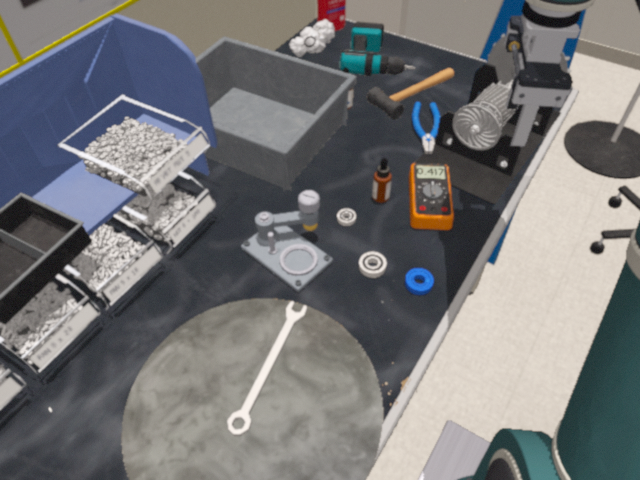

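The top view shows the large bearing at about (369,275), the nest at (327,205), the pillar at (339,148) and the screw head at (375,181). The small bearing is at (413,215), the bottle at (470,230), and the blue look-alike at (376,330). Next I'll rectify the image at the known heights and fit circles.

```bash
cat >> h.py <<'E'
def rect(c,x,y,z,w=.06,s=.0004):
    "rectified patch at height z; col=>-y,row=>-x"
    n=int(2*w/s)+1; X=x+w-np.arange(n)*s; Y=y+w-np.arange(n)*s
    G=np.stack(np.meshgrid(X,Y,indexing='ij')+[np.full((n,n),z)] if 0 else [*np.meshgrid(X,Y,indexing='ij'),np.full((n,n),z)],-1)
    m=proj(c,G).reshape(n,n,2).astype(np.float32)
    return cv2.remap(c['image'],m[...,0],m[...,1],cv2.INTER_CUBIC)
def circ(c,x,y,z,R,w=.06,s=.0004,tol=.0015,show=None):
    im=cv2.GaussianBlur(cv2.cvtColor(rect(c,x,y,z,w,s),cv2.COLOR_RGB2GRAY),(0,0),1.5)
    h=cv2.HoughCircles(im,cv2.HOUGH_GRADIENT_ALT,1.5,5,param1=60,param2=.5,minRadius=int((R-tol)/s),maxRadius=int((R+tol)/s)+1)
    if show: cv2.imwrite('pics/'+show,im)
    return [] if h is None else [(round(x+w-v*s,4),round(y+w-u*s,4),round(q*s,4)) for u,v,q in h[0][:4]]
E
python3 - <<'E'
from h import *
for n in('top','scene'):
    c=dict(np.load(n+'0.npz')); t=dict(np.load('top0.npz'))
    g=lambda uv,z: atz(t,[uv],z)[0]
    P=cloud(c)
    for nm,uv,z,R in(('bearing',(369,275),.014,.0235),('small',(413,215),.011,.0175),('nest rim',(327,205),.018,.033),('nest in',(327,205),.018,.028),('nest bore',(327,205),.012,.025),('pillar',(339,148),.064,.015),('head',(375,181),.104,.0175)):
        x,y,_=g(uv,z); print(n,nm,x.round(3),y.round(3),circ(c,x,y,z,R,tol=.003), end=' ')
        u,v=proj(c,[[x,y,z]])[0].round().astype(int); print(P[v-2:v+3,u-2:u+3,2].round(3).ravel()[::6])
E
```

```text
top bearing 0.374 -0.34 [(np.float64(0.3732), np.float64(-0.3403), np.float32(0.0243)), (np.float64(0.3762), np.float64(-0.3397), np.float32(0.0218))] [ 0.001 -0.001  0.002  0.     0.001]
top small 0.471 -0.412 [(np.float64(0.4727), np.float64(-0.4135), np.float32(0.0187)), (np.float64(0.4727), np.float64(-0.4135), np.float32(0.0157))] [   nan  0.001  0.    -0.003  0.001]
top nest rim 0.485 -0.273 [(np.float64(0.4859), np.float64(-0.2727), np.float32(0.0327)), (np.float64(0.4739), np.float64(-0.2841), np.float32(0.0337)), (np.float64(0.4799), np.float64(-0.2757), np.float32(0.0315)), (np.float64(0.4889), np.float64(-0.2769), np.float32(0.0309))] [0.012 0.012 0.012 0.01  0.014]
top nest in 0.485 -0.273 [(np.float64(0.4811), np.float64(-0.2745), np.float32(0.0284)), (np.float64(0.4877), np.float64(-0.2715), np.float32(0.0297)), (np.float64(0.4877), np.float64(-0.2715), np.float32(0.0262))] [0.012 0.012 0.012 0.01  0.014]
top nest bore 0.486 -0.273 [(np.float64(0.4842), np.float64(-0.2734), np.float32(0.0263)), (np.float64(0.4824), np.float64(-0.2794), np.float32(0.0263))] [0.012 0.012 
[... 736 characters left out ...]
4649), np.float64(-0.4027), np.float32(0.0172)), (np.float64(0.4643), np.float64(-0.4153), np.float32(0.0179))] [ 0.01   0.006 -0.     0.    -0.001]
scene nest rim 0.485 -0.273 [(np.float64(0.4883), np.float64(-0.2757), np.float32(0.0332))] [0.01  0.01  0.01  0.01  0.009]
scene nest in 0.485 -0.273 [(np.float64(0.4847), np.float64(-0.2715), np.float32(0.0262))] [0.01  0.01  0.01  0.01  0.009]
scene nest bore 0.486 -0.273 [] [0.011 0.01  0.011 0.011 0.011]
scene pillar 0.565 -0.291 [(np.float64(0.566), np.float64(-0.2878), np.float32(0.0164))] [0.067 0.068 0.071 0.068 0.065]
scene head 0.503 -0.342 [(np.float64(0.5043), np.float64(-0.3404), np.float32(0.0181))] [0.102 0.1   0.103 0.102 0.103]
```

```bash
cat > mont.py <<'E'
from h import *
import sys
def mont(items,name,w=.045,s=.00034):
    rows=[]
    for n,c in items['cams']:
        row=[]
        for x,y,z,Rs in items['t']:
            p=rect(c,x,y,z,w,s)[:,:,::-1].copy(); k=p.shape[0]//2
            for R in Rs: cv2.circle(p,(k,k),int(round(R/s)),(0,0,255),1)
            cv2.line(p,(k-3,k),(k+3,k),(0,255,0),1);cv2.line(p,(k,k-3),(k,k+3),(0,255,0),1)
            row.append(p)
        rows.append(np.hstack(row))
    cv2.imwrite('pics/'+name,np.vstack(rows))
E
python3 - <<'E'
from mont import *
mont(dict(cams=[(n,dict(np.load(n+'0.npz'))) for n in('top','scene')],t=[(.3735,-.3400,.014,[.0235]),(.4850,-.2728,.018,[.033,.028]),(.5055,-.3405,.104,[.0175])]),'m0.png')
E
```

```text
(no output)
```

View pics/m0.png

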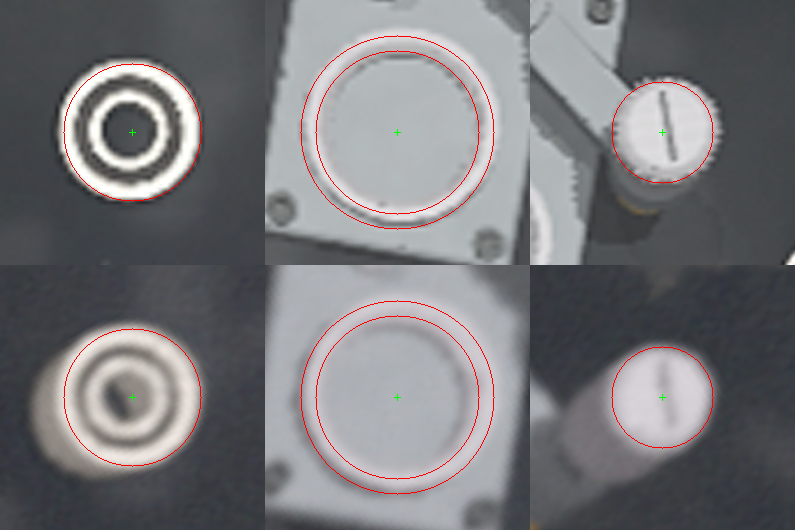

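The bearing is at about (0.3738,-0.3396), the nest at (0.4855,-0.2727) and the head at (0.505,-0.341). Distances check: nest to pivot is about 0.08, pivot to screw 0.0796. The arm is open by about 0.92 rad and the fixture yaw is about -0.18. I'll refine that yaw while planning the first move.

```bash
cat > go.py <<'E'
from h import *
from scipy.spatial.transform import Rotation as Ro
def st(): 
    o=r.observe(); R=Ro.from_quat(o['ee_rot']).as_matrix(); return o,R,np.arctan2(R[1,0],R[0,0])
def to(p,head=None):
    "tool shift cm + turn to target"
    o,R,h=st(); d=R.T@(np.array(p)-o['tcp_pos'])*100
    t=0 if head is None else -(((head-h)+np.pi)%(2*np.pi)-np.pi)
    print('t',round(o['t'],2),'tcp',o['tcp_pos'].round(4),'head',round(h,3),'q7',o['q'][6].round(3),'q1',o['q'][0].round(3)); print('shift',d.round(2),'turn',round(t,3),'F',o['contact_force'].round(1),'M',o['wrist_torque'].round(3),'w',round(o['grip_width'],4),'gf',round(float(o['gripper_force']),1))
E
python3 - <<'E'
from go import *
to((.3738,-.3396,.09),-.185)
t=dict(np.load('top0.npz')); P=cloud(t)
# plate: points with z 10-14mm near nest
m=(abs(P[...,2]-.012)<.0035)&(np.hypot(P[...,0]-.515,P[...,1]+.278)<.1)
q=P[m][:,:2].astype(np.float32); 
k=cv2.connectedComponentsWithStats(cv2.morphologyEx(m.astype(np.uint8),cv2.MORPH_OPEN,np.ones((3,3))))
i=1+np.argmax(k[2][1:,4]); q=P[k[1]==i][:,:2].astype(np.float32)
print(len(q),cv2.minAreaRect(q))
# lateral edges by yaw scan: plate yaw via fits of left edge (y max)
E
```

```text
t 0.1 tcp [ 0.2546 -0.5704  0.2049] head 0.42 q7 -0.053 q1 1.109
shift [ 20.29 -16.21  11.51] turn 0.605 F [ 0.3  0.4 -0.2] M [ 0.022 -0.046 -0.016] w 0.0939 gf 0.0
2031 ((0.5178848505020142, -0.2801421284675598), (0.0894392654299736, 0.14648745954036713), 80.46186065673828)
```

>>> drive_tool(
  plan=[
    [7, 20.3, -16.2, 11, 0.6],
    [7, 20.3, -16.2, 11, 0.6],
    [7, 20.3, -16.2, 11, 0.6],
    [7, 20.3, -16.2, 11, 0.6],
    [7, 20.3, -16.2, 11, 0.6],
    [7, 20.3, -16.2, 11, 0.6],
    [7, 20.3, -16.2, 11, 0.6],
    [7, 20.3, -16.2, 11, 0.6],
  ],
  grip_force=20,
)

```text
t: 0.77
tcp_pos: [0.3761, -0.3333, 0.093]
ee_rot: [0.996, -0.086, -0.001, -0.002]
contact_force: [0.3, 0.3, 0.8]
grip_width: 0.0699
gripper_force: 0.0
```

```bash
python3 - <<'E'
from go import *
to((.3738,-.3396,.09),-.17)
E
```

```text
t 0.77 tcp [ 0.3761 -0.3333  0.093 ] head -0.173 q7 -1.078 q1 0.669
shift [-0.12  0.66  0.3 ] turn -0.003 F [0.3 0.3 0.8] M [ 0.071 -0.019 -0.02 ] w 0.0699 gf 0.0
```

>>> drive_tool(
  plan=[
    [7, 0, 0, 0, 0],
    [7, 0, 0, 0, 0],
  ],
)

```text
t: 0.93
tcp_pos: [0.3739, -0.3405, 0.0955]
ee_rot: [0.996, -0.09, -0.0, 0.0]
contact_force: [0.4, 0.1, 0.7]
grip_width: 0.0703
gripper_force: 0.0
```

```bash
python3 - <<'E'
from go import *
to((.3738,-.3396,.0075),-.17)
from mont import *
mont(dict(cams=[(n,cam(n)) for n in('top','scene')],t=[(.3738,-.3396,.014,[.0235])]),'m1.png',.06,.00025)
E
```

```text
t 0.93 tcp [ 0.3739 -0.3405  0.0955] head -0.18 q7 -1.073 q1 0.676
shift [-0.02 -0.09  8.8 ] turn -0.01 F [0.4 0.1 0.7] M [-0.029  0.071  0.061] w 0.0703 gf 0.0
```

View pics/m1.png

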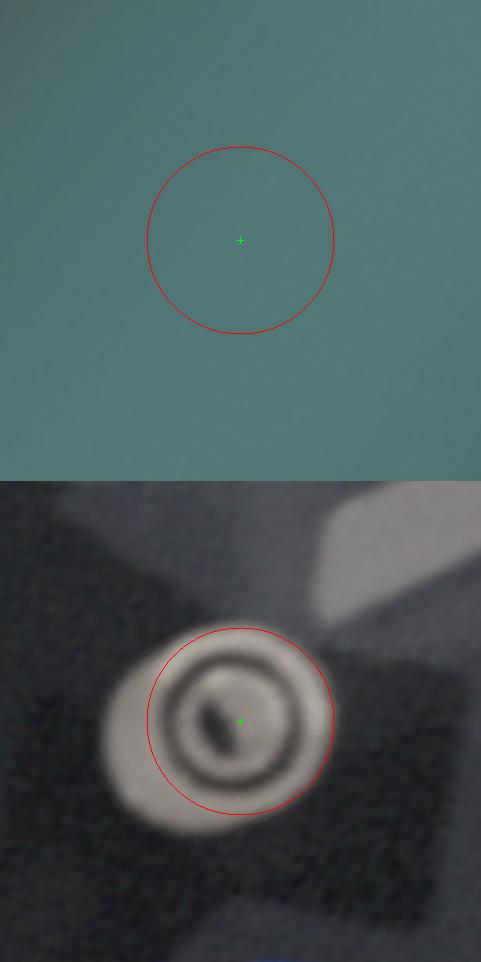

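The scene view (the top camera is blocked by the arm) shows the bearing matching the predicted circle to under 1 mm. Descending to grip its upper half.

>>> drive_tool(
  plan=[
    [7, 0, 0, 3, 0],
    [7, 0, 0, 5.5, 0],
    [7, 0, 0, 7.5, 0],
    [7, 0, 0, 8.5, 0],
    [7, 0, 0, 8.8, 0],
    [7, 0, 0, 8.8, 0],
    [7, 0, 0, 8.8, 0],
    [7, 0, 0, 8.8, 0],
  ],
)

```text
t: 1.7
tcp_pos: [0.3746, -0.3407, 0.0085]
ee_rot: [0.996, -0.09, 0.001, 0.0]
contact_force: [-0.5, -0.4, -0.3]
grip_width: 0.0702
gripper_force: 0.0
```

>>> drive_tool(
  plan=[
    [4.4, 0, 0, 0, 0],
    [4.4, 0, 0, 0, 0],
    [4.4, 0, 0, 0, 0],
    [4.4, 0, 0, 0, 0],
    [4.4, 0, 0, 0, 0],
    [4.4, 0, 0, 0, 0],
    [4.4, 0, 0, 0, 0],
    [4.4, 0, 0, 0, 0],
  ],
  grip_force=25,
)

```text
t: 2.37
tcp_pos: [0.3742, -0.34, 0.0076]
ee_rot: [0.996, -0.09, 0.0, 0.0]
contact_force: [0.2, 1.4, 5.0]
grip_width: 0.0452
gripper_force: 25.0
```

```bash
python3 - <<'E'
from go import *
to((.3738,-.3396,.0075),-.17)
E
```

```text
t 2.37 tcp [ 0.3742 -0.34    0.0076] head -0.18 q7 -1.075 q1 0.678
shift [-0.05 -0.04  0.01] turn -0.01 F [0.2 1.4 5. ] M [ 0.365  0.204 -0.02 ] w 0.0452 gf 25.0
```

>>> drive_tool(
  plan=[
    [4.4, 0, 0, -0.5, 0],
    [4.4, 0, 0, -1.5, 0],
    [4.4, 0, 0, -3, 0],
    [4.4, 0, 0, -5, 0],
    [4.4, 0, 0, -6, 0],
    [4.4, 0, 0, -6, 0],
    [4.4, 0, 0, -6, 0],
    [4.4, 0, 0, -6, 0],
  ],
)

```text
t: 3.03
tcp_pos: [0.3737, -0.3398, 0.0668]
ee_rot: [0.996, -0.09, -0.0, -0.0]
contact_force: [0.7, 0.3, -0.5]
grip_width: 0.0455
gripper_force: 25.0
```

```bash
python3 - <<'E'
from go import *
to((.4862,-.2735,.07),-.17)
c=cam('scene'); u,v=proj(c,[st()[0]['tcp_pos']])[0].astype(int); print(u,v)
cv2.imwrite('pics/s2.png',cv2.resize(c['image'][v-60:v+60,u-80:u+80,::-1],(800,600),interpolation=cv2.INTER_CUBIC))
E
```

```text
t 3.03 tcp [ 0.3737 -0.3398  0.0668] head -0.18 q7 -1.074 q1 0.676
shift [ 9.88 -8.54 -0.32] turn -0.01 F [ 0.7  0.3 -0.5] M [ 0.026  0.037 -0.034] w 0.0455 gf 25.0
374 242
```

View pics/s2.png

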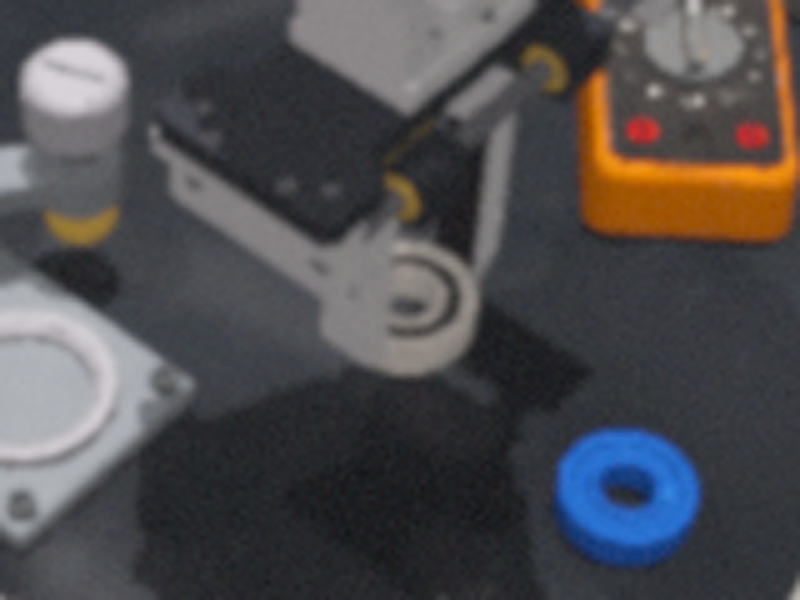

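The bearing is held flat and level (crop centre about (405,305)). Moving it over the nest.

>>> drive_tool(
  plan=[
    [4.4, 2.5, -2.1, -0.3, 0],
    [4.4, 5, -4.3, -0.3, 0],
    [4.4, 7.5, -6.4, -0.3, 0],
    [4.4, 9.2, -7.9, 0.3, 0],
    [4.4, 9.9, -8.55, 0.8, -0.01],
    [4.4, 9.9, -8.55, 1.5, -0.01],
    [4.4, 9.9, -8.55, 1.5, -0.01],
    [4.4, 9.9, -8.55, 1.5, -0.01],
  ],
)

```text
t: 3.75
tcp_pos: [0.485, -0.2745, 0.0516]
ee_rot: [0.996, -0.086, -0.001, -0.0]
contact_force: [-0.6, -0.8, -0.7]
grip_width: 0.0451
gripper_force: 25.0
```

```bash
python3 - <<'E'
from go import *
to((.4862,-.2737,.0195),-.17)
c=cam('scene');t=cam('top'); p=st()[0]['tcp_pos']; z=p[2]-.0075
from mont import *
s=.00022
a=[]
for (x,y,zz,Rs) in [(p[0],p[1],z+.014,[.0235]),(.4862,-.2737,.018,[.033,.028])]:
    for cc in (c,t):
        q=rect(cc,x,y,zz,.04,.0003)[:,:,::-1].copy();k=q.shape[0]//2
        for R in Rs: cv2.circle(q,(k,k),round(R/.0003),(0,0,255),1)
        a.append(q)
cv2.imwrite('pics/m3.png',np.vstack([np.hstack(a[:2]),np.hstack(a[2:])]))
E
```

```text
t 3.75 tcp [ 0.485  -0.2745  0.0516] head -0.172 q7 -1.299 q1 0.48
shift [ 0.11 -0.1   3.21] turn -0.002 F [-0.6 -0.8 -0.7] M [-0.031  0.035 -0.028] w 0.0451 gf 25.0
```

View pics/m3.png

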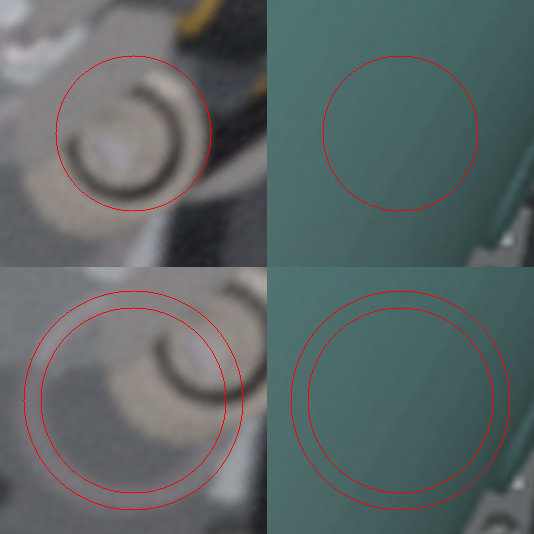

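In the lower-left view the nest ring lies within about 1 mm of the estimate. The bearing appears 2 mm low-left of its circle, which fits it sitting slightly low in the fingers. I'll descend carefully and watch the force.

>>> drive_tool(
  plan=[
    [4.4, 0.15, 0, 0.5, 0],
    [4.4, 0.15, 0, 1, 0],
    [4.4, 0.15, 0, 1.5, 0],
    [4.4, 0.15, 0, 1.8, 0],
    [4.4, 0.15, 0, 2, 0],
    [4.4, 0.15, 0, 2, 0],
    [4.4, 0.15, 0, 2, 0],
  ],
)

```text
t: 4.43
tcp_pos: [0.4882, -0.2739, 0.0324]
ee_rot: [0.996, -0.085, -0.0, -0.0]
contact_force: [-0.3, 0.2, -0.3]
grip_width: 0.0452
gripper_force: 25.0
```

```bash
python3 - <<'E'
from go import *
to((.4867,-.2744,.0195),-.17)
E
```

```text
t 4.43 tcp [ 0.4882 -0.2739  0.0324] head -0.17 q7 -1.302 q1 0.478
shift [-0.14  0.08  1.29] turn -0.0 F [-0.3  0.2 -0.3] M [ 0.022  0.001 -0.06 ] w 0.0452 gf 25.0
```

>>> drive_tool(
  plan=[
    [4.4, -0.1, 0.05, 0.2, 0],
    [4.4, -0.1, 0.05, 0.35, 0],
    [4.4, -0.1, 0.05, 0.5, 0],
    [4.4, -0.1, 0.05, 0.65, 0],
    [4.4, -0.1, 0.05, 0.8, 0],
    [4.4, -0.1, 0.05, 0.8, 0],
  ],
)

```text
t: 4.93
tcp_pos: [0.4871, -0.2741, 0.0241]
ee_rot: [0.996, -0.085, -0.0, -0.0]
contact_force: [1.5, -0.6, -1.3]
grip_width: 0.0454
gripper_force: 25.0
```

```bash
python3 - <<'E'
from go import *
to((.4867,-.2744,.0195),-.17)
E
```

```text
t 4.93 tcp [ 0.4871 -0.2741  0.0241] head -0.17 q7 -1.301 q1 0.479
shift [-0.03  0.03  0.46] turn -0.0 F [ 1.5 -0.6 -1.3] M [0.011 0.073 0.038] w 0.0454 gf 25.0
```

>>> drive_tool(
  plan=[
    [4.4, 0, 0, 0.1, 0],
    [4.4, 0, 0, 0.15, 0],
    [4.4, 0, 0, 0.2, 0],
    [4.4, 0, 0, 0.2, 0],
    [4.4, 0, 0, 0.2, 0],
  ],
)

```text
t: 5.35
tcp_pos: [0.4872, -0.2743, 0.0225]
ee_rot: [0.996, -0.085, -0.0, -0.0]
contact_force: [-0.0, 0.2, -0.5]
grip_width: 0.0456
gripper_force: 25.0
```

>>> drive_tool(
  plan=[
    [4.4, 0, 0, 0.05, 0],
    [4.4, 0, 0, 0.1, 0],
    [4.4, 0, 0, 0.1, 0],
    [4.4, 0, 0, 0.1, 0],
  ],
)

```text
t: 5.68
tcp_pos: [0.4872, -0.2742, 0.0214]
ee_rot: [0.996, -0.085, -0.0, -0.0]
contact_force: [-0.0, -0.6, 0.1]
grip_width: 0.0458
gripper_force: 25.0
```

>>> drive_tool(
  plan=[
    [4.4, 0, 0, 0.05, 0],
    [4.4, 0, 0, 0.1, 0],
    [4.4, 0, 0, 0.1, 0],
    [4.4, 0, 0, 0.1, 0],
  ],
)

```text
t: 6.02
tcp_pos: [0.4871, -0.2743, 0.0204]
ee_rot: [0.996, -0.085, -0.0, -0.0]
contact_force: [0.0, -0.0, -1.3]
grip_width: 0.0453
gripper_force: 25.0
```

>>> drive_tool(
  plan=[
    [4.4, 0, 0, 0.03, 0],
    [4.4, 0, 0, 0.06, 0],
    [4.4, 0, 0, 0.06, 0],
    [4.4, 0, 0, 0.06, 0],
  ],
)

```text
t: 6.35
tcp_pos: [0.4872, -0.2742, 0.0198]
ee_rot: [0.996, -0.085, -0.0, -0.0]
contact_force: [1.0, -0.4, -1.1]
grip_width: 0.0454
gripper_force: 25.0
```

>>> drive_tool(
  plan=[
    [4.4, 0, 0, 0.03, 0],
    [4.4, 0, 0, 0.05, 0],
    [4.4, 0, 0, 0.05, 0],
    [4.4, 0, 0, 0.05, 0],
  ],
)

```text
t: 6.68
tcp_pos: [0.4872, -0.2742, 0.0196]
ee_rot: [0.996, -0.085, 0.0, -0.0]
contact_force: [-3.0, 1.7, 7.1]
grip_width: 0.0453
gripper_force: 25.0
```

```bash
python3 - <<'E'
from go import *
to((.4867,-.2744,.0195),-.17)
E
```

```text
t 6.68 tcp [ 0.4872 -0.2742  0.0196] head -0.17 q7 -1.302 q1 0.479
shift [-0.05  0.02  0.01] turn -0.0 F [-3.   1.7  7.1] M [ 0.356  0.555 -0.037] w 0.0453 gf 25.0
```

Contact at TCP 0.0196, which is exactly the height expected with the bearing on the nest floor. Releasing.

>>> drive_tool(
  plan=[
    [5.6, 0, 0, 0, 0],
    [5.6, 0, 0, 0, 0],
    [5.6, 0, 0, 0, 0],
    [5.6, 0, 0, 0, 0],
    [5.6, 0, 0, -0.5, 0],
    [5.6, 0, 0, -2, 0],
    [5.6, 0, 0, -5, 0],
    [5.6, 0, 0, -9, 0],
  ],
)

```text
t: 7.35
tcp_pos: [0.4858, -0.2735, 0.1087]
ee_rot: [0.996, -0.085, -0.002, -0.001]
contact_force: [1.7, -1.2, -1.1]
grip_width: 0.0561
gripper_force: 0.0
```

>>> drive_tool(
  plan=[
    [6.5, -3, 3, -4, -0.12],
    [6.5, -6, 7, -6, -0.25],
    [6.5, -9, 11, -6, -0.37],
    [6.5, -12, 15, -6, -0.5],
    [6.5, -12, 18, -6, -0.62],
    [6.5, -12, 18, -6, -0.75],
    [6.5, -12, 18, -6, -0.87],
    [6.5, -12, 18, -6, -1.0],
  ],
)

```text
t: 8.02
tcp_pos: [0.3359, -0.4341, 0.1698]
ee_rot: [0.93, 0.368, -0.0, 0.0]
contact_force: [1.2, -0.1, -0.7]
grip_width: 0.0652
gripper_force: 0.0
```

```bash
python3 - <<'E'
from go import *
to((.505,-.3413,.16),None)
cs=[cam('top'),cam('scene')]
np.savez('top1.npz',**cs[0])
a=[]
for cc in cs:
    for (x,y,zz,Rs) in [(.4867,-.2744,.026,[.0235]),(.505,-.3413,.104,[.0175])]:
        q=rect(cc,x,y,zz,.044,.00033)[:,:,::-1].copy();k=q.shape[0]//2
        for R in Rs: cv2.circle(q,(k,k),round(R/.00033),(0,0,255),1)
        a.append(q)
cv2.imwrite('pics/m4.png',np.vstack([np.hstack(a[:2]),np.hstack(a[2:])]))
E
```

```text
t 8.02 tcp [ 0.3359 -0.4341  0.1698] head 0.754 q7 0.005 q1 0.936
shift [18.68  4.81  0.96] turn 0 F [ 1.2 -0.1 -0.7] M [-0.026 -0.023 -0.049] w 0.0652 gf 0.0
```

View pics/m4.png

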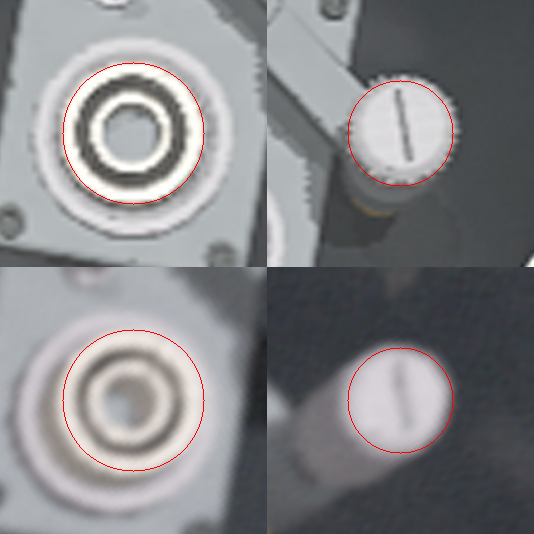

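The bearing lies home in the nest, centred in both views. The head is at about (0.5058,-0.3415). I'll pre-turn the wrist anticlockwise and move above the head.

>>> drive_tool(
  plan=[
    [6.5, 3, 1, 0.5, -0.12],
    [6.5, 7, 2, 0.5, -0.25],
    [6.5, 11, 3, 0.5, -0.37],
    [6.5, 15, 4, 0.5, -0.5],
    [6.5, 18.7, 4.8, 0.5, -0.62],
    [6.5, 18.7, 4.8, 0.5, -0.75],
    [6.5, 18.7, 4.8, 0.5, -0.87],
    [6.5, 18.7, 4.8, 0.5, -1.0],
  ],
)

```text
t: 8.78
tcp_pos: [0.5086, -0.3372, 0.1643]
ee_rot: [0.641, 0.768, 0.0, -0.0]
contact_force: [0.3, 0.4, -0.7]
grip_width: 0.0651
gripper_force: 0.0
```

>>> drive_tool(
  plan=[
    [6.5, 0, 0, 0, -0.12],
    [6.5, 0, 0, 0, -0.25],
    [6.5, 0, 0, 0, -0.37],
    [6.5, 0, 0, 0, -0.5],
    [6.5, 0, 0, 0, -0.62],
    [6.5, 0, 0, 0, -0.75],
    [6.5, 0, 0, 0, -0.87],
    [6.5, 0, 0, 0, -1.0],
  ],
)

```text
t: 9.45
tcp_pos: [0.508, -0.3378, 0.1645]
ee_rot: [0.197, 0.98, -0.0, -0.0]
contact_force: [0.2, 0.3, 0.5]
grip_width: 0.065
gripper_force: 0.0
```

>>> drive_tool(
  plan=[
    [6.5, 0, 0, 0, -0.12],
    [6.5, 0, 0, 0, -0.25],
    [6.5, 0, 0, 0, -0.37],
    [6.5, 0, 0, 0, -0.5],
    [6.5, 0, 0, 0, -0.5],
    [6.5, 0, 0, 0, -0.5],
  ],
)

```text
t: 9.95
tcp_pos: [0.5079, -0.3381, 0.1643]
ee_rot: [-0.047, 0.999, 0.0, -0.0]
contact_force: [0.2, -0.4, 0.0]
grip_width: 0.0649
gripper_force: 0.0
```

```bash
python3 - <<'E'
from go import *
to((.5058,-.3415,.074),None)
c=cam('scene');print(circ(c,.5058,-.3415,.104,.0175,tol=.002))
E
```

```text
t 9.95 tcp [ 0.5079 -0.3381  0.1643] head -3.047 q7 1.924 q1 1.028
shift [ 0.24 -0.32  9.03] turn 0 F [ 0.2 -0.4  0. ] M [ 0.081 -0.137  0.019] w 0.0649 gf 0.0
[(np.float32(0.5058), np.float32(-0.3385), np.float32(0.0176)), (np.float32(0.4944), np.float32(-0.3235), np.float32(0.0175))]
```

>>> drive_tool(
  plan=[
    [6.5, 0.2, -0.3, 2, 0],
    [6.5, 0.2, -0.3, 4, 0],
    [6.5, 0.2, -0.3, 6, 0],
    [6.5, 0.2, -0.3, 7.5, 0],
    [6.5, 0.2, -0.3, 8.5, 0],
    [6.5, 0.2, -0.3, 9, 0],
    [6.5, 0.2, -0.3, 9, 0],
    [6.5, 0.2, -0.3, 9, 0],
  ],
)

```text
t: 10.67
tcp_pos: [0.5064, -0.3418, 0.0749]
ee_rot: [-0.05, 0.999, -0.0, 0.0]
contact_force: [0.1, 0.1, -0.1]
grip_width: 0.0648
gripper_force: 0.0
```

>>> drive_tool(
  plan=[
    [4.2, 0, 0, 0, 0],
    [4.2, 0, 0, 0, 0],
    [4.2, 0, 0, 0, 0],
    [4.2, 0, 0, 0, 0],
    [3.2, 0, 0, 0, 0],
    [3.2, 0, 0, 0, 0],
    [3.2, 0, 0, 0, 0],
    [3.2, 0, 0, 0, 0],
  ],
  grip_force=15,
)

```text
t: 11.33
tcp_pos: [0.5059, -0.3423, 0.0745]
ee_rot: [-0.05, 0.999, -0.0, -0.0]
contact_force: [-2.9, -4.6, 4.7]
grip_width: 0.0345
gripper_force: 15.0
```

```bash
python3 - <<'E'
from go import *
to((.5058,-.3415,.074),None)
E
```

```text
t 11.33 tcp [ 0.5059 -0.3423  0.0745] head -3.041 q7 1.876 q1 0.994
shift [-0.    0.08  0.05] turn 0 F [-2.9 -4.6  4.7] M [-0.822  0.621 -0.089] w 0.0345 gf 15.0
```

```bash
cat >> go.py <<'E'
def arc(n,d,piv=(.5655,-.2877)):
    o,R,h=st(); p=o['tcp_pos'][:2]; v=p-piv
    for i in range(1,n+1):
        a=-d*i; w=np.array([[np.cos(a),-np.sin(a)],[np.sin(a),np.cos(a)]])@v+piv
        s=R.T@np.r_[w-p,0]*100; print([3.2,*s[:2].round(2),0,round(d*i,3)])
E
python3 - <<'E'
from go import *
arc(8,.055)
E
```

```text
[3.2, np.float64(0.26), np.float64(0.36), 0, 0.055]
[3.2, np.float64(0.49), np.float64(0.74), 0, 0.11]
[3.2, np.float64(0.71), np.float64(1.13), 0, 0.165]
[3.2, np.float64(0.9), np.float64(1.53), 0, 0.22]
[3.2, np.float64(1.07), np.float64(1.94), 0, 0.275]
[3.2, np.float64(1.22), np.float64(2.36), 0, 0.33]
[3.2, np.float64(1.34), np.float64(2.79), 0, 0.385]
[3.2, np.float64(1.44), np.float64(3.22), 0, 0.44]
```

>>> drive_tool(
  plan=[
    [3.2, 0.26, 0.36, 0, 0.055],
    [3.2, 0.49, 0.74, 0, 0.11],
    [3.2, 0.71, 1.13, 0, 0.165],
    [3.2, 0.9, 1.53, 0, 0.22],
    [3.2, 1.07, 1.94, 0, 0.275],
    [3.2, 1.22, 2.36, 0, 0.33],
    [3.2, 1.34, 2.79, 0, 0.385],
    [3.2, 1.44, 3.22, 0, 0.44],
  ],
)

```text
t: 12.0
tcp_pos: [0.4888, -0.311, 0.0745]
ee_rot: [0.17, 0.985, -0.0, 0.0]
contact_force: [0.5, -1.5, 1.7]
grip_width: 0.0343
gripper_force: 15.0
```

```bash
python3 - <<'E'
from go import *
to((.4867,-.2742,.074),None); arc(8,.055)
E
```

```text
t 12.0 tcp [ 0.4888 -0.311   0.0745] head 2.8 q7 1.457 q1 0.917
shift [1.43 3.4  0.05] turn 0 F [ 0.5 -1.5  1.7] M [-0.435 -0.413  0.05 ] w 0.0343 gf 15.0
[3.2, np.float64(0.25), np.float64(0.36), 0, 0.055]
[3.2, np.float64(0.48), np.float64(0.74), 0, 0.11]
[3.2, np.float64(0.7), np.float64(1.12), 0, 0.165]
[3.2, np.float64(0.89), np.float64(1.52), 0, 0.22]
[3.2, np.float64(1.05), np.float64(1.93), 0, 0.275]
[3.2, np.float64(1.2), np.float64(2.35), 0, 0.33]
[3.2, np.float64(1.32), np.float64(2.77), 0, 0.385]
[3.2, np.float64(1.42), np.float64(3.2), 0, 0.44]
```

>>> drive_tool(
  plan=[
    [3.2, 0.25, 0.36, 0, 0.055],
    [3.2, 0.48, 0.74, 0, 0.11],
    [3.2, 0.7, 1.12, 0, 0.165],
    [3.2, 0.89, 1.52, 0, 0.22],
    [3.2, 1.05, 1.93, 0, 0.275],
    [3.2, 1.2, 2.35, 0, 0.33],
    [3.2, 1.31, 2.7, 0, 0.375],
    [3.2, 1.38, 3, 0, 0.41],
  ],
)

```text
t: 12.67
tcp_pos: [0.4863, -0.2778, 0.0746]
ee_rot: [0.367, 0.93, 0.0, 0.001]
contact_force: [3.5, -3.1, -0.8]
grip_width: 0.0342
gripper_force: 15.0
```

>>> drive_tool(
  plan=[
    [3.2, 0, 0, 0, 0],
    [3.2, 0, 0, 0, 0],
  ],
)

```text
t: 12.83
tcp_pos: [0.4863, -0.2778, 0.0745]
ee_rot: [0.365, 0.931, 0.0, 0.001]
contact_force: [4.9, 0.7, 1.1]
grip_width: 0.0347
gripper_force: 15.0
```

```bash
python3 - <<'E'
from go import *
to((.4867,-.2742,.074),None); arc(3,.03)
E
```

```text
t 12.83 tcp [ 0.4863 -0.2778  0.0745] head 2.394 q7 1.053 q1 0.812
shift [0.22 0.29 0.06] turn 0 F [4.9 0.7 1.1] M [ 0.306 -1.324 -0.01 ] w 0.0347 gf 15.0
[3.2, np.float64(0.14), np.float64(0.2), 0, 0.03]
[3.2, np.float64(0.27), np.float64(0.4), 0, 0.06]
[3.2, np.float64(0.39), np.float64(0.6), 0, 0.09]
```

>>> drive_tool(
  plan=[
    [3.2, 0.07, 0.1, 0, 0.015],
    [3.2, 0.14, 0.2, 0, 0.03],
    [3.2, 0.14, 0.2, 0, 0.03],
    [3.2, 0.14, 0.2, 0, 0.03],
  ],
)

```text
t: 13.17
tcp_pos: [0.4865, -0.276, 0.0746]
ee_rot: [0.38, 0.925, 0.0, 0.001]
contact_force: [5.7, -0.3, 0.2]
grip_width: 0.0344
gripper_force: 15.0
```

>>> drive_tool(
  plan=[
    [3.2, 0.07, 0.1, 0, 0.015],
    [3.2, 0.07, 0.1, 0, 0.015],
    [3.2, 0.07, 0.1, 0, 0.015],
  ],
)

```text
t: 13.42
tcp_pos: [0.4867, -0.2749, 0.0746]
ee_rot: [0.387, 0.922, 0.0, 0.001]
contact_force: [5.6, -1.5, 0.7]
grip_width: 0.0346
gripper_force: 15.0
```

>>> drive_tool(
  plan=[
    [3.2, 0.07, 0.1, 0, 0.015],
    [3.2, 0.07, 0.1, 0, 0.015],
    [3.2, 0.07, 0.1, 0, 0.015],
  ],
)

```text
t: 13.67
tcp_pos: [0.4869, -0.2737, 0.0746]
ee_rot: [0.393, 0.919, 0.0, 0.001]
contact_force: [5.5, -1.2, -0.2]
grip_width: 0.0342
gripper_force: 15.0
```

>>> drive_tool(
  plan=[
    [3.2, 0.04, 0.1, 0, 0.012],
    [3.2, 0.04, 0.1, 0, 0.012],
    [3.2, 0.04, 0.1, 0, 0.012],
  ],
)

```text
t: 13.92
tcp_pos: [0.4871, -0.273, 0.0745]
ee_rot: [0.399, 0.917, -0.0, 0.001]
contact_force: [4.2, -3.0, 0.6]
grip_width: 0.0346
gripper_force: 15.0
```

>>> drive_tool(
  plan=[
    [3.2, 0.04, 0.1, 0, 0.012],
    [3.2, 0.04, 0.1, 0, 0.012],
    [3.2, 0.04, 0.1, 0, 0.012],
  ],
)

```text
t: 14.17
tcp_pos: [0.4872, -0.2727, 0.0745]
ee_rot: [0.405, 0.914, -0.0, 0.0]
contact_force: [2.2, -6.3, 0.3]
grip_width: 0.0347
gripper_force: 15.0
```

>>> drive_tool(
  plan=[
    [3.2, 0.07, 0.08, 0, 0.012],
    [3.2, 0.07, 0.08, 0, 0.012],
    [3.2, 0.07, 0.08, 0, 0.012],
  ],
)

```text
t: 14.42
tcp_pos: [0.4872, -0.2724, 0.0745]
ee_rot: [0.411, 0.912, -0.001, 0.001]
contact_force: [2.8, -8.9, -0.3]
grip_width: 0.0344
gripper_force: 15.0
```

The arm is on its stop: force rises while motion stops, and the head is at (0.4872,-0.2726), over the nest. Now screwing down, following 1.27 mm/rad.

>>> drive_tool(
  plan=[
    [3.2, -0.01, -0.02, 0.01, 0.1],
    [3.2, -0.01, -0.02, 0.03, 0.22],
    [3.2, -0.01, -0.02, 0.04, 0.34],
    [3.2, -0.01, -0.02, 0.06, 0.46],
    [3.2, -0.01, -0.02, 0.07, 0.58],
    [3.2, -0.01, -0.02, 0.09, 0.7],
    [3.2, -0.01, -0.02, 0.1, 0.82],
    [3.2, -0.01, -0.02, 0.12, 0.94],
  ],
  grip_force=25,
)

```text
t: 15.08
tcp_pos: [0.489, -0.272, 0.0736]
ee_rot: [0.78, 0.625, 0.001, 0.002]
contact_force: [15.0, -8.5, -8.8]
grip_width: 0.0341
gripper_force: 25.0
```

```bash
python3 - <<'E'
from go import *
to((.4872,-.2727,.0733),None)
E
```

```text
t 15.08 tcp [ 0.489  -0.272   0.0736] head 1.351 q7 0.125 q1 0.613
shift [-0.11 -0.16  0.02] turn 0 F [15.  -8.5 -8.8] M [-2.06  -3.7    0.071] w 0.0341 gf 25.0
```

Forces show the head sits about 2 mm off the tool axis (true axis at about (0.4886,-0.2738)). I'll regrip centred.

>>> drive_tool(
  plan=[
    [4.6, 0, 0, 0, 0],
    [4.6, 0, 0, 0, 0],
    [4.6, 0, 0, 0, 0],
    [4.6, 0, 0, 0, 0],
    [4.6, 0, 0, 0, 0],
  ],
)

```text
t: 15.5
tcp_pos: [0.4868, -0.2706, 0.073]
ee_rot: [0.779, 0.628, -0.0, -0.0]
contact_force: [-0.2, -0.2, -0.6]
grip_width: 0.0461
gripper_force: 0.0
```

```bash
python3 - <<'E'
from go import *
to((.4886,-.2738,.0738),None)
E
```

```text
t 15.5 tcp [ 0.4868 -0.2706  0.073 ] head 1.357 q7 0.13 q1 0.614
shift [-0.28  0.24 -0.08] turn 0 F [-0.2 -0.2 -0.6] M [-0.002 -0.093 -0.016] w 0.0461 gf 0.0
```

>>> drive_tool(
  plan=[
    [4.6, -0.14, 0.12, 0, 0],
    [4.6, -0.27, 0.23, -0.05, 0],
    [4.6, -0.27, 0.23, -0.05, 0],
    [3.2, -0.27, 0.23, -0.05, 0],
    [3.2, -0.27, 0.23, -0.05, 0],
    [3.2, -0.27, 0.23, -0.05, 0],
    [3.2, -0.27, 0.23, -0.05, 0],
    [3.2, -0.27, 0.23, -0.05, 0],
  ],
)

```text
t: 16.17
tcp_pos: [0.4892, -0.2738, 0.0737]
ee_rot: [0.779, 0.627, 0.0, 0.0]
contact_force: [4.6, -1.3, -2.3]
grip_width: 0.0341
gripper_force: 25.0
```

```bash
python3 - <<'E'
from go import *
to((.4886,-.2738,.0738),None)
E
```

```text
t 16.17 tcp [ 0.4892 -0.2738  0.0737] head 1.357 q7 0.133 q1 0.616
shift [-0.01 -0.06 -0.01] turn 0 F [ 4.6 -1.3 -2.3] M [-0.349 -0.927  0.024] w 0.0341 gf 25.0
```

>>> drive_tool(
  plan=[
    [3.2, 0.05, 0.06, 0.01, 0.1],
    [3.2, 0.05, 0.06, 0.03, 0.22],
    [3.2, 0.05, 0.06, 0.04, 0.34],
    [3.2, 0.05, 0.06, 0.06, 0.46],
    [3.2, 0.05, 0.06, 0.07, 0.58],
    [3.2, 0.05, 0.06, 0.09, 0.7],
    [3.2, 0.05, 0.06, 0.1, 0.8],
    [3.2, 0.05, 0.06, 0.1, 0.8],
  ],
)

```text
t: 16.83
tcp_pos: [0.49, -0.2741, 0.0728]
ee_rot: [0.963, 0.271, 0.0, 0.001]
contact_force: [5.3, -4.9, -4.1]
grip_width: 0.0345
gripper_force: 25.0
```

```bash
python3 - <<'E'
from go import *
to((.4886,-.2738,.0738),None)
E
```

```text
t 16.83 tcp [ 0.49   -0.2741  0.0728] head 0.549 q7 -0.576 q1 0.467
shift [-0.1 -0.1 -0.1] turn 0 F [ 5.3 -4.9 -4.1] M [-1.365 -1.157 -0.071] w 0.0345 gf 25.0
```

>>> drive_tool(
  plan=[
    [3.2, -0.03, -0.03, 0.05, 0.1],
    [3.2, -0.03, -0.03, 0.07, 0.2],
    [3.2, -0.03, -0.03, 0.09, 0.3],
    [3.2, -0.03, -0.03, 0.1, 0.4],
    [3.2, -0.03, -0.03, 0.1, 0.4],
  ],
)

```text
t: 17.25
tcp_pos: [0.4901, -0.2745, 0.0722]
ee_rot: [0.997, 0.075, 0.001, 0.001]
contact_force: [6.5, -6.6, -1.4]
grip_width: 0.0344
gripper_force: 25.0
```

```bash
python3 - <<'E'
from go import *
to((.4886,-.2738,.0738),None)
E
```

```text
t 17.25 tcp [ 0.4901 -0.2745  0.0722] head 0.149 q7 -0.925 q1 0.393
shift [-0.14 -0.09 -0.16] turn 0 F [ 6.5 -6.6 -1.4] M [-1.739 -1.397 -0.018] w 0.0344 gf 25.0
```

>>> drive_tool(
  plan=[
    [3.2, 0.07, 0, 0.01, 0.1],
    [3.2, 0.07, 0, 0.03, 0.2],
    [3.2, 0.07, 0, 0.04, 0.3],
    [3.2, 0.07, 0, 0.04, 0.3],
  ],
)

```text
t: 17.58
tcp_pos: [0.4903, -0.2748, 0.0718]
ee_rot: [0.997, -0.076, 0.001, 0.001]
contact_force: [3.1, -8.5, 0.7]
grip_width: 0.0346
gripper_force: 25.0
```

```bash
python3 - <<'E'
from go import *
to((.4886,-.2738,.0738),None)
E
```

```text
t 17.58 tcp [ 0.4903 -0.2748  0.0718] head -0.151 q7 -1.187 q1 0.337
shift [-0.19 -0.07 -0.2 ] turn 0 F [ 3.1 -8.5  0.7] M [-2.126 -0.701  0.025] w 0.0346 gf 25.0
```

>>> drive_tool(
  plan=[
    [3.2, 0, 0, 0.01, 0.1],
    [3.2, 0, 0, 0.03, 0.2],
    [3.2, 0, 0, 0.03, 0.2],
  ],
)

```text
t: 17.83
tcp_pos: [0.4903, -0.2751, 0.0716]
ee_rot: [0.985, -0.175, 0.001, 0.001]
contact_force: [2.8, -10.0, 1.9]
grip_width: 0.0341
gripper_force: 25.0
```

```bash
python3 - <<'E'
from go import *
to((.4886,-.2738,.0738),None)
E
```

```text
t 17.83 tcp [ 0.4903 -0.2751  0.0716] head -0.351 q7 -1.36 q1 0.3
shift [-0.21 -0.06 -0.22] turn 0 F [  2.8 -10.    1.9] M [-2.361 -0.583  0.206] w 0.0341 gf 25.0
```

>>> drive_tool(
  plan=[
    [3.2, 0, -0.06, 0.01, 0.08],
    [3.2, 0, -0.06, 0.01, 0.08],
    [3.2, 0, -0.06, 0.01, 0.08],
  ],
)

```text
t: 18.08
tcp_pos: [0.4903, -0.2749, 0.0716]
ee_rot: [0.977, -0.211, 0.001, 0.001]
contact_force: [0.9, -12.6, 2.6]
grip_width: 0.0345
gripper_force: 25.0
```

```bash
python3 - <<'E'
from go import *
to((.4886,-.2738,.0738),None)
E
```

```text
t 18.08 tcp [ 0.4903 -0.2749  0.0716] head -0.425 q7 -1.425 q1 0.285
shift [-0.2  -0.03 -0.22] turn 0 F [  0.9 -12.6   2.6] M [-2.829 -0.187  0.233] w 0.0345 gf 25.0
```

>>> drive_tool(
  plan=[
    [3.2, 0, 0, 0.01, 0.08],
    [3.2, 0, 0, 0.01, 0.08],
    [3.2, 0, 0, 0.01, 0.08],
  ],
)

```text
t: 18.33
tcp_pos: [0.4902, -0.275, 0.0716]
ee_rot: [0.968, -0.25, 0.001, 0.001]
contact_force: [-0.4, -12.6, 4.9]
grip_width: 0.0343
gripper_force: 25.0
```

```bash
python3 - <<'E'
from go import *
to((.4886,-.2738,.0738),None)
E
```

```text
t 18.33 tcp [ 0.4902 -0.275   0.0716] head -0.505 q7 -1.494 q1 0.271
shift [-0.2  -0.03 -0.22] turn 0 F [ -0.4 -12.6   4.9] M [-2.859  0.016  0.213] w 0.0343 gf 25.0
```

>>> drive_tool(
  plan=[
    [3.2, 0, 0, 0, 0],
    [3.2, 0, 0, 0, 0.04],
    [3.2, 0, 0, 0, 0.08],
    [3.2, 0, 0, 0, 0.12],
    [3.2, 0, 0, 0, 0.12],
  ],
  grip_force=50,
)

```text
t: 18.75
tcp_pos: [0.4892, -0.2744, 0.0714]
ee_rot: [0.951, -0.308, -0.0, 0.001]
contact_force: [-7.9, -7.5, 12.7]
grip_width: 0.0339
gripper_force: 50.0
```

```bash
python3 - <<'E'
from go import *
to((.4886,-.2738,.0738),None)
c=cam('scene'); u,v=proj(c,[[.4886,-.2738,.09]])[0].astype(int); print(u,v)
cv2.imwrite('pics/s5.png',cv2.resize(c['image'][v-60:v+60,u-80:u+80,::-1],(800,600),interpolation=cv2.INTER_CUBIC))
E
```

```text
t 18.75 tcp [ 0.4892 -0.2744  0.0714] head -0.627 q7 -1.599 q1 0.248
shift [-0.08 -0.01 -0.24] turn 0 F [-7.9 -7.5 12.7] M [-1.82   1.861  0.687] w 0.0339 gf 50.0
294 231
```

View pics/s5.png

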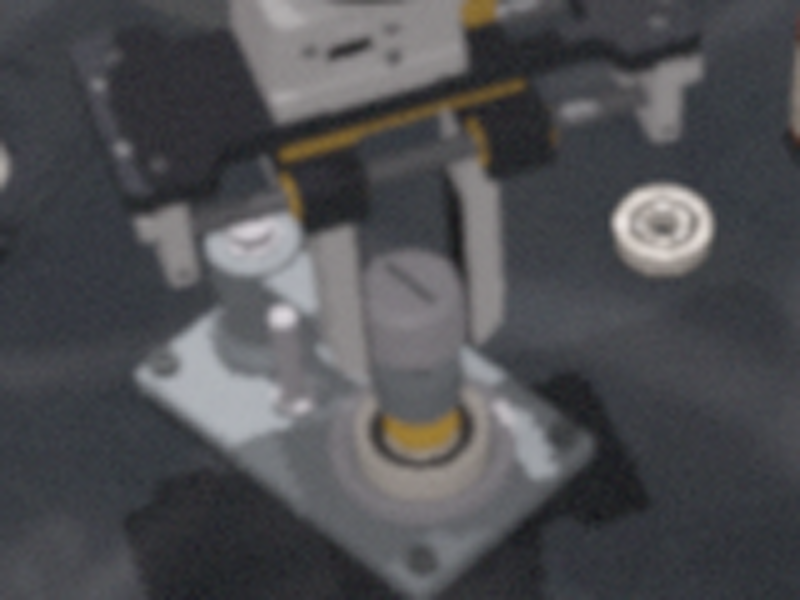

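The crop shows the arm closed past the stop pin (about (285,350)) with the brass pad on the bearing (about (420,435)). Torque rose to 0.69 N m with no further descent, so the screw is seated. Now backing off a quarter turn.

>>> drive_tool(
  plan=[
    [3.2, -0.06, 0.04, -0.05, -0.1],
    [3.2, -0.06, 0.04, -0.07, -0.2],
    [3.2, -0.06, 0.04, -0.09, -0.3],
    [3.2, -0.06, 0.04, -0.1, -0.4],
    [3.2, -0.06, 0.04, -0.12, -0.5],
    [3.2, -0.06, 0.04, -0.13, -0.6],
    [3.2, -0.06, 0.04, -0.15, -0.7],
    [3.2, -0.06, 0.04, -0.16, -0.8],
  ],
  grip_force=40,
)

```text
t: 19.47
tcp_pos: [0.4888, -0.2746, 0.0726]
ee_rot: [0.996, 0.09, -0.0, 0.001]
contact_force: [-0.2, -10.9, -1.4]
grip_width: 0.0343
gripper_force: 40.0
```

```bash
python3 - <<'E'
from go import *
to((.489,-.2738,.0734),.96)
E
```

```text
t 19.47 tcp [ 0.4888 -0.2746  0.0726] head 0.18 q7 -0.898 q1 0.399
shift [ 0.04 -0.08 -0.08] turn -0.78 F [ -0.2 -10.9  -1.4] M [-2.623  0.217 -0.033] w 0.0343 gf 40.0
```

>>> drive_tool(
  plan=[
    [3.2, 0, 0.02, -0.02, -0.1],
    [3.2, 0, 0.04, -0.03, -0.2],
    [3.2, 0, 0.04, -0.05, -0.3],
    [3.2, 0, 0.04, -0.06, -0.4],
    [3.2, 0, 0.04, -0.07, -0.5],
    [3.2, 0, 0.04, -0.09, -0.6],
    [3.2, 0, 0.04, -0.1, -0.7],
    [3.2, 0, 0.04, -0.1, -0.78],
  ],
)

```text
t: 20.13
tcp_pos: [0.4889, -0.2749, 0.0736]
ee_rot: [0.887, 0.462, -0.0, 0.001]
contact_force: [-0.2, -9.7, 0.1]
grip_width: 0.034
gripper_force: 40.0
```

>>> drive_tool(
  plan=[
    [3.2, 0, 0, 0, 0],
    [3.2, 0, 0, 0, 0],
    [3.2, 0, 0, 0, 0],
  ],
)

```text
t: 20.38
tcp_pos: [0.489, -0.2749, 0.0736]
ee_rot: [0.888, 0.46, -0.0, 0.001]
contact_force: [-0.4, -10.4, -0.6]
grip_width: 0.034
gripper_force: 40.0
```

```bash
python3 - <<'E'
from go import *
to((.489,-.2738,.0734),.96)
c=cam('scene'); u,v=proj(c,[[.4886,-.2738,.06]])[0].astype(int)
cv2.imwrite('pics/s6.png',cv2.resize(c['image'][v-45:v+45,u-60:u+60,::-1],(800,600),interpolation=cv2.INTER_CUBIC))
E
```

```text
t 20.38 tcp [ 0.489  -0.2749  0.0736] head 0.955 q7 -0.22 q1 0.543
shift [ 0.09 -0.06  0.02] turn -0.005 F [ -0.4 -10.4  -0.6] M [-2.458 -0.006  0.05 ] w 0.034 gf 40.0
```

View pics/s6.png

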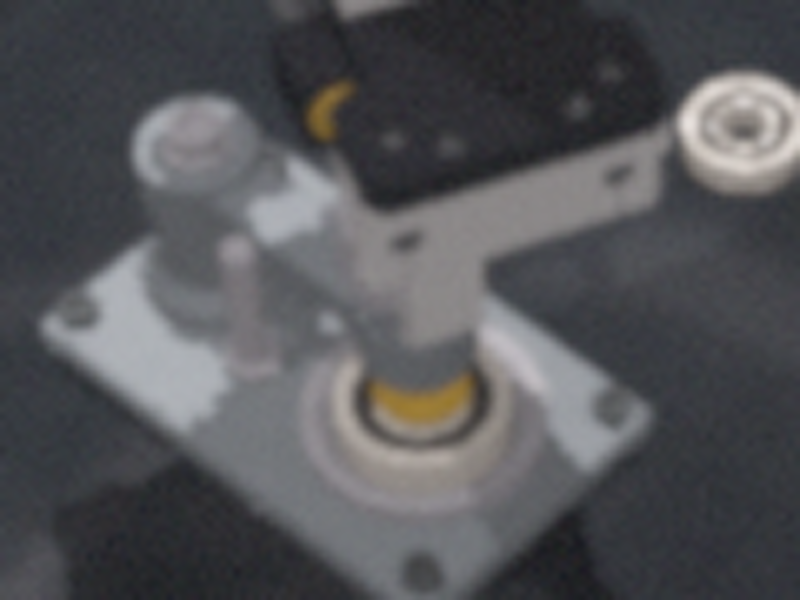

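The screw is backed off 1.58 rad, and the tool rose 2.2 mm with the head. The crop shows the pad just clear over the bearing (about (425,395)). The arm is held against the stop pin with about 10 N, well above its 2 N friction. Handing in.

```bash
python3 -c "
from station import workorder; print(workorder.close_job())"
```

```text
the job is handed in; nothing more can be done
None
```

The larger bearing is home in the nest, the arm rests on its stop pin, and the thumbscrew was seated and backed off a quarter turn (about 1.58 rad measured); I handed the job in at about 20 s of the 61 s allowed with the head still gripped.

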